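# Slide open the long key case

## Task

Two key cases with sliding lids stand on the entryway bench. Open the longer one: press the ribbed release tab on its lid down and, while it is down, push the lid along its rails until it is fully open, then let go. Leave the shorter case shut.

Things in the scene. Friction and masses are not known exactly. Their poses are not given: they have to be found in the camera images.
- long_tab_pad (a point): Centre of the top of the release tab's flat ribbed pad on the longer case, 48 mm above the bench, moving with tab and lid. x points the way the lid opens (away from the robot, within 70 degrees), z up. Pad: 20 mm to front and rear of the point, 25 mm to each side. Across its front (+x) edge stands a thumb ledge 8 mm thick, 50 mm wide, 15 mm above the pad: pushed in +x it carries the lid.
- long_lid (a joint): White lid of the longer grey case (190 x 92 mm, 39 mm high over its rails, fixed to the bench; tab 40 mm from its rear end, on the centre line). In m: 0 shut, as at the start, 0.080 fully open at its stop. Friction about 1.5 N, stays where left. With the tab up, catches stop it within 2 mm (pushing then makes the tab stiffer); it is free with the tab 4.5 mm down and past the catches once 22 mm open.
- long_tab (a joint): The longer case's release tab, in m: 0 up, 0.007 fully down (pad then 2 mm above the rails). Sprung: about 1 N to start, 4 N at the 4.5 mm that frees the lid, 5.5 N fully down; springs up when let go.
- short_lid (a joint): Lid of the shorter case (120 x 92 mm, otherwise alike, with the same tab), in m: 0 shut, 0.045 fully open. To be left shut.
Things that resemble listed ones, but are neither listed nor needed, are in the scene too. What is shaped like the part that bears short_lid but yellow is not meant.

How it is judged:
By the outcome, as a careful person would: the job done as asked, in the order asked, and still so for the second after the job is handed in, with the robot touching nothing.
It also fails if it takes over 32 s, if anything falls off the work surface, if the arm or the gripper's body presses on something with over 40 N, if the wrist force passes 120 N, or if a joint passes its speed limit or range.

## Robot

A 7-joint arm with a two-finger parallel gripper is mounted at the origin on the work surface. World frame = base frame: x ahead of the robot, y to its left, z up, the work surface at z = 0. Lengths are in mm, angles in rad, forces in N, time in s.
With the tool pointing down it reaches from about 400 to 875 mm from the base axis. Payload 6.5 kg.
Tool frame: the origin (TCP) lies on the mounting face of the last link; the fingertips stand 166 mm ahead of it and the grasp point (between the pads) lies 147 mm ahead of it; z points along the fingers, y is the direction in which the jaws open and shut (so a half turn about z gives the same grasp; the last joint's range is limited). The gripper opens to 88 mm and grips with 3 to 60 N. Pads are 18 mm wide; open, the fingers measure 123 mm over their backs; the gripper's body (75 mm by 187 mm) begins 45 mm behind the grasp point.
Start: joints at [1.07, 0.536, -0.004, 1.538, 0.003, 1.067, -0.071], TCP at [273.798, -589.512, 404.716] pointing down, gripper open.
Joint ranges: [-2.7, 2.7], [-0.37, 2.16], [-1.27, 1.26], [0.24, 2.4], [-1.31, 4.45], [0.19, 1.91], [-2.76, 2.76]. Speed limits (rad/s): [2.39, 2.39, 3.14, 3.14, 3.14, 3.14, 3.14].

## Interface

Orientations are given as a unit quaternion [x, y, z, w].
In Python, from rig import env gives the robot as it stands.
- The arm moves only by the tool jog_arm, never from a script. Its argument "deltas" is a list that holds one entry, the list of rows, each a list of 7 numbers: the finger opening in m, from 0 to 0.0881, then the shift along the tool's x, y, z in m, then the turn, a rotation vector about the tool's x, y, z in degrees. A call has 1 to 12 rows; each row is the pose to reach, as a shift and turn from the pose measured when the call began, along the tool's axes at that moment; what a row does not reach only later rows make up. A row lasts 1/12 s, in which the tool goes at most 41.7 mm and 7.16 degrees, less where a joint would pass 70% of its speed; a pose out of reach is approached as far as the arm can. A call with a gripper value outside its range is refused whole. The fingers move at their own pace and stop on an object; "force" is the grip in N (left out, the last holds). Time passes only in rows, so rows that repeat a pose let the fingers close. It gives the time, the measured TCP pose, the force and the opening at its end, in the units of the state.
- env.get_state(): the state, without advancing time (a new reading comes with each control period).
- env.camera(name): name is "scene" or "top" or "wrist"; returns the picture (384x512x3 uint8, red, green, blue); there is no depth.
- env.camera_info(name): a dict with "fx", "fy", "cx", "cy" (pixels), "dist_coeffs" ([k1, k2, p1, p2, k3] as OpenCV has them; the pictures are not rectified), "rvec" (rotation vector, rad) and "tvec" (3), from world to camera coordinates, as OpenCV has them; the wrist camera has in their place "mount" (4x4, takes a point from camera to tool coordinates, whose origin is the TCP and whose axes are the flange's). Camera axes: x right, y down, z forward; pixel columns grow to the right and rows downward; lengths in mm; the calibration is good to about 2 mm. A picture is of the moment at which its call begins: read the wrist's pose just before it. camera_info takes no time and is no camera call.
- env.finish_job(): hands the job in, once; it reports no verdict.
The state is a dict: "clock": time; "joints": joint angles; "qvel": joint speeds; "joint_torque": joint torques, N m; "tcp_pos": TCP position; "tool_rot": TCP orientation; "contact_force": force on the tool from outside, world axes, zero at the start; "ft_torque": the same for the moment, N m; "width": opening from 0.0 (shut) to 1.0 (fully open).
Only numpy, scipy, OpenCV 4.12 (cv2) and the standard library are available. Lean on these libraries where they do the work, as an engineer would, in place of code of your own. Each camera call takes 0.05 s, during which the arm holds its last target.

## Working session

There is one attempt and no reset: what is moved stays moved. The work goes in short steps, Python scripts to look and compute and a tool call to move; the robot and the scene stay as the last step left them, time stands still between calls to the robot, and variables do not carry over. Pictures are saved under pics/ and viewed, and the job is handed in when it is done.

Besides the shell and the picture viewer there is one more tool, called after "Call:" by a JSON object that holds its "api" and its "payload", one argument or row to a line. jog_arm: Moves the arm, as the interface text tells. Its arguments: {"type":"object","properties":{"deltas":{"type":"array"},"force":{"type":"number"}},"required":["deltas"]}

```bash
mkdir -p pics; ls
python3 - <<'E'
from rig import env
import cv2
s=env.get_state(); print(s)
for n in ("scene","top"):
    im=env.camera(n); cv2.imwrite(f"pics/{n}0.png",im[:,:,::-1]); print(env.camera_info(n))
print(env.camera_info("wrist"))
E
```

```text
pics
{'clock': 0.0, 'joints': array([ 1.06979033,  0.537155  , -0.00442888,  1.53880966,  0.00261692,
        1.06727088, -0.07119733]), 'qvel': array([ 6.61372941e-04,  1.23011100e-03, -7.65627876e-05, -2.47839137e-04,
       -1.82048125e-03,  1.33783768e-04,  4.79715066e-04]), 'joint_torque': array([ 2.39725077e-04, -5.70993626e+01,  9.90757719e-01, -2.51608837e+01,
       -5.63787448e-02,  1.78626389e-02,  1.71897636e-04]), 'tcp_pos': array([ 273.67252537, -589.24379452,  403.87091822]), 'tool_rot': array([ 9.76452563e-01,  2.15730670e-01, -2.44426305e-04, -7.81319482e-04]), 'contact_force': array([-0.03743644,  0.32654848, -0.5200438 ]), 'ft_torque': array([-0.00172628, -0.01168013,  0.0334346 ]), 'width': 1.0004387420652863}
{'fx': 442.89691124728535, 'fy': 442.89691124728535, 'cx': 251.71142007956058, 'cy': 192.95282946132724, 'dist_coeffs': array([0.01699648, 0.        , 0.        , 0.        , 0.        ]), 'rvec': array([ 1.93709869,  1.33131869, -0.65287845]), 'tvec': array([-131.56422414, -298.05861053, 1805.96337965])}
{'fx': 384.96576521545194, 'fy': 384.96576521545194, 'cx': 252.04262076410453, 'cy': 181.1918333581351, 'dist_coeffs': array([-0.01634167,  0.        ,  0.        ,  0.        ,  0.        ]), 'rvec': array([ 2.22609749, -2.19007235,  0.05664613]), 'tvec': array([-100.44296898,  577.33200154, 1053.21305848])}
{'fx': 333.49136008918737, 'fy': 333.49136008918737, 'cx': 259.2755526391855, 'cy': 193.68795005686547, 'dist_coeffs': array([-0.08122367,  0.        ,  0.        ,  0.        ,  0.        ]), 'mount': array([[ 4.91001688e-04, -9.66179529e-01, -2.57869882e-01,
         6.56512224e+01],
       [ 9.99999331e-01,  7.44562920e-04, -8.85640811e-04,
        -5.71006455e-01],
       [ 1.04768837e-03, -2.57869274e-01,  9.66179248e-01,
         2.06902559e+01],
       [ 0.00000000e+00,  0.00000000e+00,  0.00000000e+00,
         1.00000000e+00]])}
```

View pics/top0.png

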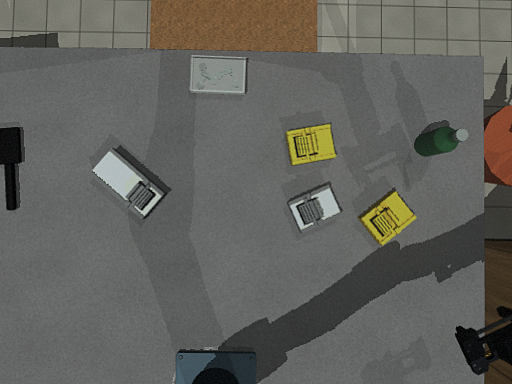

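View pics/scene0.png

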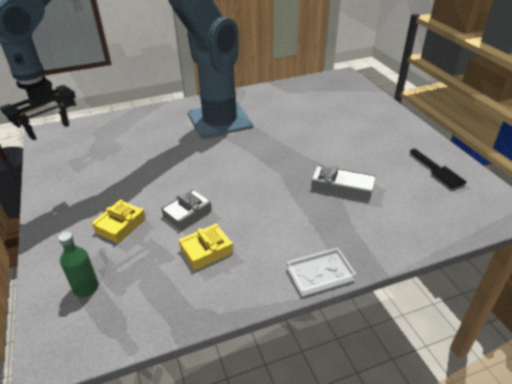

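The top view shows the long grey case with its white lid at about (130,183), its tab near (143,196). The short grey case is at (314,207), with yellow decoys near it. I'll zoom in and measure the long one.

```bash
cat > h.py <<'E'
import numpy as np, cv2
from rig import env
from scipy.spatial.transform import Rotation as R
def ray(n,px,s=None):
    i=env.camera_info(n); K=np.array([[i['fx'],0,i['cx']],[0,i['fy'],i['cy']],[0,0,1]])
    u=cv2.undistortPoints(np.array(px,float).reshape(-1,1,2),K,i['dist_coeffs'])[:,0]
    d=np.c_[u,np.ones(len(u))]
    if n=='wrist':
        M=i['mount']; Rt=R.from_quat(s['tool_rot']).as_matrix()
        return Rt@M[:3,3]+s['tcp_pos'], d@(Rt@M[:3,:3]).T
    Rc=cv2.Rodrigues(i['rvec'])[0]
    return -Rc.T@i['tvec'], d@Rc
def onz(n,px,z,s=None):
    o,d=ray(n,px,s); return o+d*((z-o[2])/d[:,2])[:,None]
E
python3 - <<'E'
import cv2,numpy as np
from h import *
im=cv2.imread('pics/top0.png')
c=im[135:230,80:185]; cv2.imwrite('pics/top0z.png',cv2.resize(c,None,fx=6,fy=6,interpolation=cv2.INTER_NEAREST))
im=cv2.imread('pics/scene0.png')
c=im[155:210,300:385]; cv2.imwrite('pics/sc0z.png',cv2.resize(c,None,fx=8,fy=8,interpolation=cv2.INTER_NEAREST))
print(onz('top',[[143,196],[130,183],[100,160]],48))
E
```

```text
[[533.23971569 199.05941082  48.        ]
 [567.28140595 234.59802137  48.        ]
 [627.40299915 316.44346567  48.        ]]
```

View pics/top0z.png

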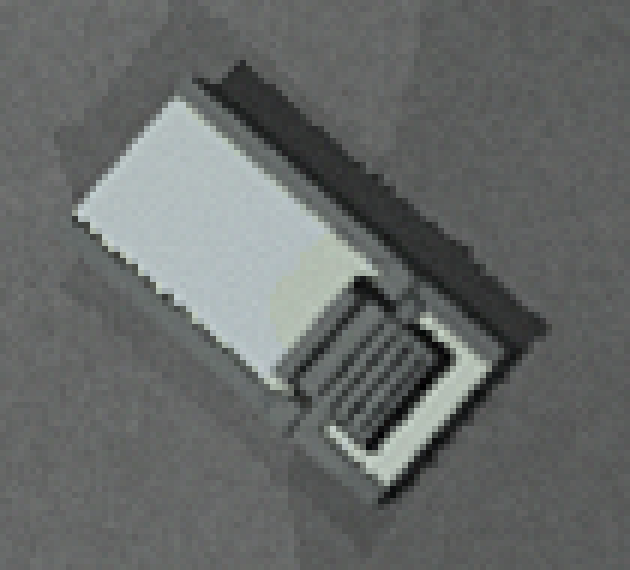

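View pics/sc0z.png

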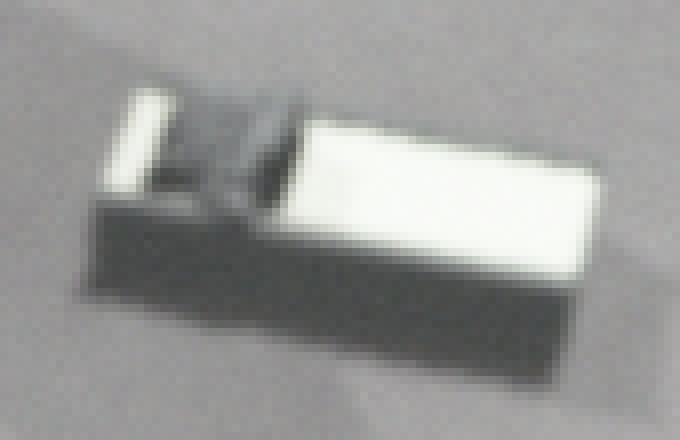

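The zoom shows the ledge on the upper-left side of the pad, with the pad centre near (143,197), so the lid opens up-left. Next I'll get the axis from the white-lid mask.

Run:
```python
import cv2,numpy as np
from h import *
im=cv2.imread('pics/top0.png').astype(int)
m=(im.min(2)>150).astype(np.uint8); m[:135]=0;m[230:]=0;m[:,:80]=0;m[:,185:]=0
ys,xs=np.nonzero(m); P=onz('top',np.c_[xs,ys],37)
r=cv2.minAreaRect(P[:,:2].astype(np.float32)); b=cv2.boxPoints(r); print(r,len(xs)); print(b)
# axis
mids=[(b[i]+b[(i+1)%4])/2 for i in range(4)]
e=[np.linalg.norm(b[i]-b[(i+1)%4]) for i in range(4)]
i=int(np.argmin(e)); a,c=mids[i],mids[(i+2)%4]
rear,front=(a,c) if a[0]<c[0] else (c,a)
d=(front-rear)/np.linalg.norm(front-rear); print('rear',rear,'front',front,np.degrees(np.arctan2(d[1],d[0])))
print('pad guess',(rear+front)/2-d*55,'from rear',rear+40*d)
print('pad pixel on z48',onz('top',[[143.3,197.5]],48))
s=env.get_state(); Rt=R.from_quat(s['tool_rot']).as_matrix()
print('tool x ang',np.degrees(np.arctan2(Rt[1,0],Rt[0,0])))
p=(rear+front)/2-d*55
tgt=np.array([p[0],p[1],380])-d.tolist().__class__([0,0,0]) if 0 else np.array([p[0],p[1],380])
print('delta tool mm',Rt.T@(tgt-s['tcp_pos']))
```

```text
((567.4180908203125, 248.41900634765625), (187.4694366455078, 70.50700378417969), 50.30795669555664) 1254
[[480.42624 198.80627]
 [534.68054 153.77621]
 [654.4099  298.03174]
 [600.15564 343.0618 ]]
rear [507.5534  176.29124] front [627.2828  320.54675] 50.30796
pad guess [532.29175 206.09715] from rear [533.09985 207.07077]
pad pixel on z48 [[529.26435331 198.15587141  48.        ]]
tool x ang 24.914580738523362
delta tool mm [ 569.6182521  -612.35907303   24.7978002 ]
```

Call:
{"api": "jog_arm", "payload": {
  "deltas": [
    [[0, 0.013, -0.014, 0.001, 0, 0, -1], [0, 0.038, -0.041, 0.002, 0, 0, -3], [0, 0.065, -0.07, 0.003, 0, 0, -6], [0, 0.092, -0.099, 0.004, 0, 0, -9], [0, 0.119, -0.128, 0.005, 0, 0, -12], [0, 0.146, -0.157, 0.006, 0, 0, -15], [0, 0.173, -0.186, 0.008, 0, 0, -18], [0, 0.2, -0.215, 0.009, 0, 0, -21], [0, 0.227, -0.244, 0.01, 0, 0, -23], [0, 0.254, -0.273, 0.011, 0, 0, -25], [0, 0.281, -0.302, 0.012, 0, 0, -25.4], [0, 0.3, -0.322, 0.013, 0, 0, -25.4]]
  ],
  "force": 20
}}

```text
clock: 1.1
tcp_pos: [410.5, -167.4, 391.3]
tool_rot: [0.904, 0.427, 0.0, -0.001]
contact_force: [0.7, -0.1, 0.3]
width: 0.116
```

Run:
```python
from h import *
s=env.get_state(); Rt=R.from_quat(s['tool_rot']).as_matrix()
print(s['clock'],s['tcp_pos'],s['joints'],s['width'],np.degrees(np.arctan2(Rt[1,0],Rt[0,0])),Rt[:,2])
print(Rt.T@(np.array([532.3,206,380])-s['tcp_pos']))
```

```text
1.1 [ 410.52923921 -167.37859984  391.34660767] [ 0.55270668  0.21959095 -0.30109796  2.05872153  0.08178936  0.87573078
 -0.48346764] 0.11647478339054983 50.50225954756022 [-7.00216574e-04  2.10926998e-03 -9.99997530e-01]
[ 365.55582567 -143.49984515   12.04887001]
```

Call:
{"api": "jog_arm", "payload": {
  "deltas": [
    [[0, 0.028, -0.011, 0.001, 0, 0, 0], [0, 0.065, -0.026, 0.002, 0, 0, 0], [0, 0.103, -0.04, 0.003, 0, 0, 0], [0, 0.141, -0.055, 0.004, 0, 0, 0], [0, 0.179, -0.07, 0.005, 0, 0, 0], [0, 0.217, -0.085, 0.006, 0, 0, 0], [0, 0.255, -0.1, 0.008, 0, 0, 0], [0, 0.293, -0.115, 0.009, 0, 0, 0], [0, 0.33, -0.13, 0.01, 0, 0, 0], [0, 0.355, -0.14, 0.012, 0, 0, 0], [0, 0.3655, -0.1435, 0.012, 0, 0, 0], [0, 0.3655, -0.1435, 0.012, 0, 0, 0]]
  ]
}}

```text
clock: 2.1
tcp_pos: [532.1, 208.6, 379.6]
tool_rot: [0.904, 0.428, 0.0, -0.002]
contact_force: [-0.3, -1.2, 0.4]
width: 0.005
```

Run:
```python
from h import *
s=env.get_state(); im=env.camera('wrist'); np.save('s1.npy',s,allow_pickle=True)
cv2.imwrite('pics/w1.png',im[:,:,::-1])
Rt=R.from_quat(s['tool_rot']).as_matrix()
print(s['clock'],s['tcp_pos'],s['joints'],s['qvel'].max(),s['width'],np.degrees(np.arctan2(Rt[1,0],Rt[0,0])),Rt[:,2])
```

```text
2.1 [532.08875785 208.56466538 379.61733868] [-0.11520209  0.47094018 -0.44395068  1.75464623  0.23412428  0.9684813
 -1.33567214] 0.05553535019278476 0.00543785491116273 50.73132402170768 [-0.00146295  0.00352015 -0.99999273]
```

View pics/w1.png

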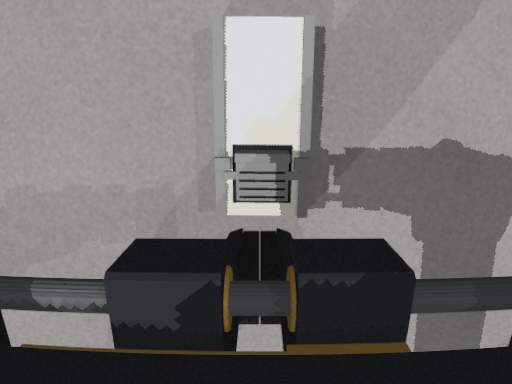

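Run:
```python
import cv2
im=cv2.imread('pics/w1.png')[135:225,205:325]
cv2.imwrite('pics/w1z.png',cv2.resize(im,None,fx=6,fy=6,interpolation=cv2.INTER_NEAREST))
```

```text
(no output)
```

View pics/w1z.png

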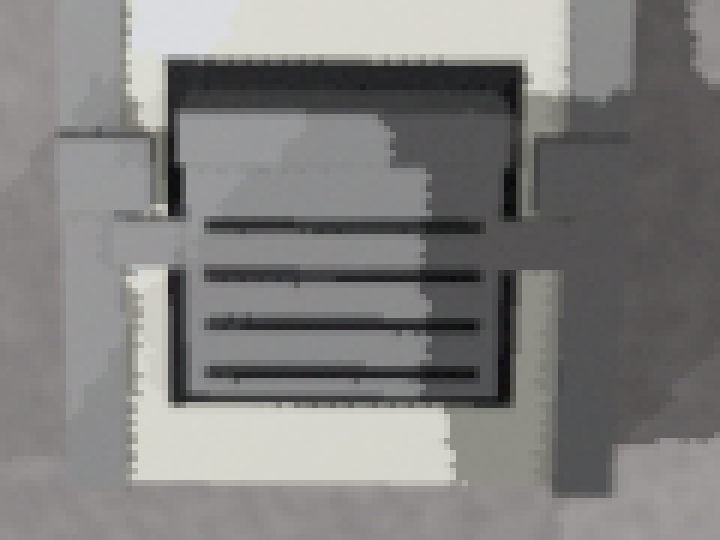

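Run:
```python
from h import *
s=np.load('s1.npy',allow_pickle=True).item()
f=lambda p:[[205+x/6-.5,135+y/6-.5] for x,y in p]
Rt=R.from_quat(s['tool_rot']).as_matrix()
def t(P): return (P-s['tcp_pos'])@Rt
A=onz('wrist',f([(183,397),(498,397),(186,168),(502,168)]),48,s)
B=onz('wrist',f([(180,113),(513,113),(184,165),(510,165)]),63,s)
print('pad w',A,'\ntool',t(A)); print('ledge tool',t(B))
L=onz('wrist',np.array([[217,20],[216,215],[313,20],[307,215]]),39,s); print('rails tool',t(L))
C=onz('wrist',f([(130,480),(553,487)]),37,s);print('lid rear',t(C))
```

```text
pad w [[497.48428651 206.70463566  48.        ]
 [536.99332261 174.52238087  48.        ]
 [522.05186308 234.96118236  48.        ]
 [560.52734211 203.593877    48.        ]] 
tool [[-23.93981009 -24.49851954 331.65900635]
 [-23.84732403  26.45855685 331.48792001]
 [ 13.48619968 -23.36361596 331.72253247]
 [ 13.55541061  26.27747339 331.55582691]]
ledge tool [[ 24.27655858 -23.02045836 316.74068519]
 [ 24.34201006  26.44298336 316.5745699 ]
 [ 16.46766625 -22.55620732 316.72507452]
 [ 16.53648985  26.16953777 316.56144449]]
rails tool [[140.94454064 -38.74184795 341.00361429]
 [-41.67385455 -44.73248562 340.69516388]
 [141.02127413  46.89210563 340.71596013]
 [-41.49140296  47.32217678 340.3861217 ]]
lid rear [[-41.77622883 -34.6155736  342.66099404]
 [-42.88357032  37.11059473 342.41794964]]
```

The wrist view shows the pad centre at tool (-4, +1.3) and z 331.6. The ledge runs from 20 to 28 mm ahead of the centre, and the pad is 51 mm wide, so the sizes match those given. Descending now.

Call:
{"api": "jog_arm", "payload": {
  "deltas": [
    [[0, 0, 0, 0.015, 0, 0, 0], [0, -0.001, 0.001, 0.045, 0, 0, 0.2], [0, -0.002, 0.001, 0.08, 0, 0, 0.4], [0, -0.002, 0.001, 0.11, 0, 0, 0.4], [0, -0.002, 0.001, 0.135, 0, 0, 0.4], [0, -0.002, 0.001, 0.148, 0, 0, 0.4], [0, -0.002, 0.001, 0.152, 0, 0, 0.4], [0, -0.002, 0.001, 0.152, 0, 0, 0.4], [0, -0.002, 0.001, 0.152, 0, 0, 0.4]]
  ]
}}

```text
clock: 2.9
tcp_pos: [532.0, 203.7, 228.8]
tool_rot: [0.906, 0.424, 0.0, -0.001]
contact_force: [0.8, 0.3, -0.1]
width: 0.005
```

Run:
```python
from h import *
s=env.get_state(); Rt=R.from_quat(s['tool_rot']).as_matrix(); im=env.camera('wrist'); np.save('s2.npy',s,allow_pickle=True)
cv2.imwrite('pics/w2.png',im[:,:,::-1])
s1=np.load('s1.npy',allow_pickle=True).item()
pad=s1['tcp_pos']+R.from_quat(s1['tool_rot']).as_matrix()@np.array([-4,1.3,331.6])
print(s['clock'],s['tcp_pos'],s['contact_force'],np.degrees(np.arctan2(Rt[1,0],Rt[0,0])),'pad in tool',Rt.T@(pad-s['tcp_pos']),pad)
```

```text
2.9 [531.96872864 203.69856088 228.84166584] [ 0.83377558  0.26164019 -0.10362431] 50.126694226168645 pad in tool [ 1.51292569e-01 -2.57908282e+00  1.80837265e+02] [530.0782571  205.81237316  48.00818203]
```

View pics/w2.png

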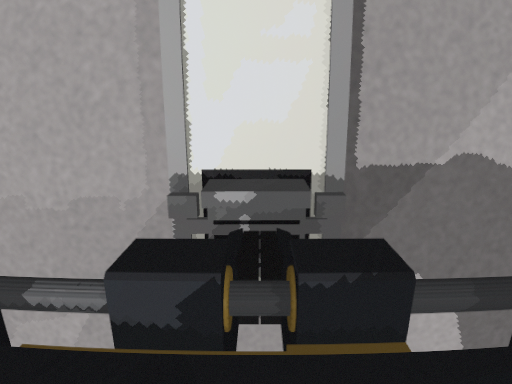

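The fingers are above the pad just behind the ledge, which spans columns 203-311 at row 205. The fingers are centred at about column 260. Pressing.

Call:
{"api": "jog_arm", "payload": {
  "deltas": [
    [[0, 0, -0.001, 0.006, 0, 0, 0], [0, 0, -0.002, 0.012, 0, 0, 0], [0, 0, -0.002, 0.015, 0, 0, 0], [0, 0, -0.002, 0.018, 0, 0, 0], [0, 0, -0.002, 0.0205, 0, 0, 0], [0, 0, -0.002, 0.0205, 0, 0, 0], [0, 0, -0.002, 0.0205, 0, 0, 0]]
  ]
}}

```text
clock: 3.53
tcp_pos: [530.6, 205.5, 208.8]
tool_rot: [0.906, 0.424, 0.001, -0.001]
contact_force: [-0.4, -0.0, 4.6]
width: 0.004
```

Run:
```python
from h import *
s=env.get_state(); Rt=R.from_quat(s['tool_rot']).as_matrix()
pad=np.array([530.08,205.8,48])
print(s['clock'],s['tcp_pos'],s['contact_force'],Rt.T@s['contact_force'],'pad in tool',Rt.T@(pad-s['tcp_pos']))
```

```text
3.5333 [530.61246516 205.46263117 208.80194064] [-0.36565293 -0.00481129  4.61226706] [-0.22753807 -0.28217357 -4.61251961] pad in tool [ -0.44746049  -0.46630516 160.80187744]
```

Call:
{"api": "jog_arm", "payload": {
  "deltas": [
    [[0, 0, 0, 0.001, 0, 0, 0], [0, 0.003, 0, 0.0015, 0, 0, 0], [0, 0.007, 0, 0.0015, 0, 0, 0], [0, 0.01, 0, 0.0015, 0, 0, 0], [0, 0.013, 0, 0.0015, 0, 0, 0], [0, 0.017, 0, 0.0015, 0, 0, 0], [0, 0.021, 0, 0.0015, 0, 0, 0], [0, 0.025, 0, 0.0015, 0, 0, 0], [0, 0.03, 0, 0.0015, 0, 0, 0], [0, 0.035, 0, 0.0015, 0, 0, 0], [0, 0.04, 0, 0.0015, 0, 0, 0], [0, 0.04, 0, 0.0015, 0, 0, 0]]
  ]
}}

```text
clock: 4.53
tcp_pos: [556.8, 237.1, 207.7]
tool_rot: [0.906, 0.424, 0.001, -0.001]
contact_force: [-1.1, 1.0, 5.1]
width: 0.01
```

Run:
```python
from h import *
s=env.get_state(); Rt=R.from_quat(s['tool_rot']).as_matrix()
pad=np.array([530.08,205.8,48])
print(s['clock'],s['tcp_pos'],Rt.T@s['contact_force'],'pad0 in tool',Rt.T@(pad-s['tcp_pos']),np.degrees(np.arctan2(Rt[1,0],Rt[0,0])))
im=env.camera('wrist');cv2.imwrite('pics/w3.png',im[:,:,::-1])
```

```text
4.5333 [556.78499831 237.05256817 207.68064155] [ 0.10934395 -1.49302942 -5.13098841] pad0 in tool [-41.65051021  -0.36594623 159.53961364] 50.175608920311525
```

View pics/w3.png

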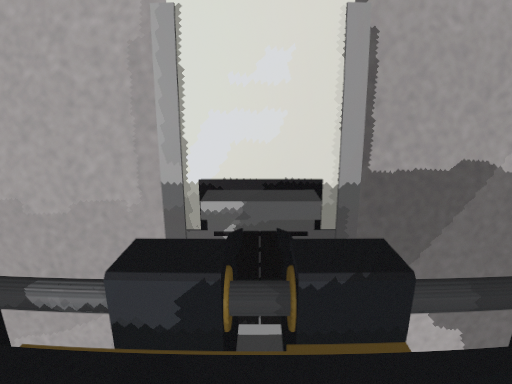

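The lid is following the fingers: the ledge is at row 205 and the tab is past the case's fixed side blocks. I'll keep pushing.

Call:
{"api": "jog_arm", "payload": {
  "deltas": [
    [[0, 0.004, 0, 0, 0, 0, 0], [0, 0.009, 0, 0, 0, 0, 0], [0, 0.014, 0, 0, 0, 0, 0], [0, 0.019, 0, 0, 0, 0, 0], [0, 0.024, 0, 0, 0, 0, 0], [0, 0.029, 0, 0, 0, 0, 0], [0, 0.033, 0, 0, 0, 0, 0], [0, 0.037, 0, 0, 0, 0, 0], [0, 0.041, 0, 0, 0, 0, 0], [0, 0.045, 0, 0, 0, 0, 0], [0, 0.047, 0, 0, 0, 0, 0], [0, 0.047, 0, 0, 0, 0, 0]]
  ]
}}

```text
clock: 5.58
tcp_pos: [587.1, 272.9, 207.7]
tool_rot: [0.906, 0.424, 0.001, -0.001]
contact_force: [-1.4, -2.8, 6.0]
width: 0.007
```

```bash
cat > st.py <<'E'
from h import *
s=env.get_state(); Rt=R.from_quat(s['tool_rot']).as_matrix()
pad=np.array([530.08,205.8,48])
print(s['clock'],s['tcp_pos'],Rt.T@s['contact_force'],'pad0 in tool',Rt.T@(pad-s['tcp_pos']))
E
python3 st.py
```

```text
5.5833 [587.06039715 272.85395057 207.65750033] [-3.07718807  0.72090152 -5.97795931] pad0 in tool [-88.40925741  -0.71825172 159.42648048]
```

Call:
{"api": "jog_arm", "payload": {
  "deltas": [
    [[0, 0.002, 0, 0, 0, 0, 0], [0, 0.004, 0, 0, 0, 0, 0], [0, 0.005, 0, 0, 0, 0, 0], [0, 0.005, 0, 0, 0, 0, 0]]
  ]
}}

```text
clock: 5.92
tcp_pos: [589.3, 275.0, 207.2]
tool_rot: [0.906, 0.424, -0.002, 0.001]
contact_force: [-6.4, -6.6, 11.8]
width: 0.008
```

```bash
python3 st.py
```

```text
5.9167 [589.28224393 275.00493446 207.23302935] [ -9.19226451  -0.71386187 -11.75576755] pad0 in tool [-90.37895689  -0.94826851 159.62497052]
```

Call:
{"api": "jog_arm", "payload": {
  "deltas": [
    [[0, 0.003, 0, -0.0005, 0, 0, 0], [0, 0.005, 0, -0.0005, 0, 0, 0], [0, 0.005, 0, -0.0005, 0, 0, 0]]
  ]
}}

```text
clock: 6.17
tcp_pos: [590.8, 276.5, 207.1]
tool_rot: [0.906, 0.423, -0.007, 0.002]
contact_force: [-11.2, -10.2, 15.6]
width: 0.008
```

```bash
python3 st.py
python3 - <<'E'
from h import *
cv2.imwrite('pics/w4.png',env.camera('wrist')[:,:,::-1])
E
```

```text
6.1667 [590.7993607  276.52681223 207.06181771] [-15.21492565  -2.10732054 -15.34446252] pad0 in tool [-90.86852309  -0.94718344 160.41134293]
```

View pics/w4.png

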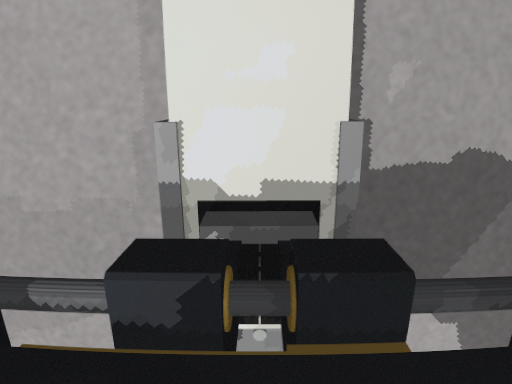

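The force has risen to 15 N with no further travel, so the lid is at its stop. Lifting straight up.

Call:
{"api": "jog_arm", "payload": {
  "deltas": [
    [[0, 0, 0, -0.003, 0, 0, 0], [0, 0, 0, -0.008, 0, 0, 0], [0, 0, 0, -0.02, 0, 0, 0], [0, 0, 0, -0.04, 0, 0, 0], [0, 0, 0, -0.07, 0, 0, 0], [0, -0.03, 0, -0.1, 0, 0, 0], [0, -0.06, 0, -0.13, 0, 0, 0], [0, -0.09, 0, -0.16, 0, 0, 0], [0, -0.1, 0, -0.17, 0, 0, 0], [0, -0.1, 0, -0.17, 0, 0, 0], [0, -0.1, 0, -0.17, 0, 0, 0]]
  ]
}}

```text
clock: 7.13
tcp_pos: [528.8, 201.6, 379.6]
tool_rot: [0.906, 0.423, -0.005, 0.003]
contact_force: [0.1, 0.5, -0.8]
width: 0.001
```

```bash
python3 st.py
python3 - <<'E'
from h import *
s=env.get_state(); np.save('s5.npy',s,allow_pickle=True)
cv2.imwrite('pics/w5.png',env.camera('wrist')[:,:,::-1])
cv2.imwrite('pics/top5.png',env.camera('top')[:,:,::-1])
E
```

```text
7.1333 [528.81689354 201.59574979 379.64997581] [ 0.49490428 -0.27320746  0.81301543] pad0 in tool [  7.87938072  -1.81639068 331.5804483 ]
```

View pics/w5.png

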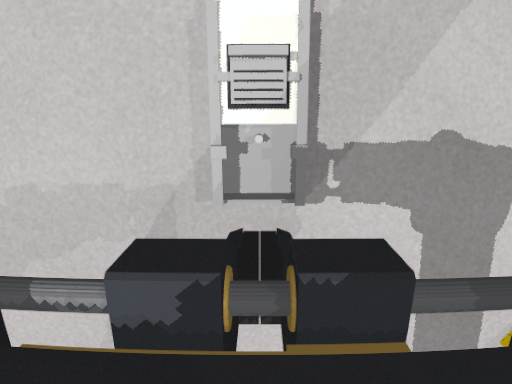

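View pics/top5.png

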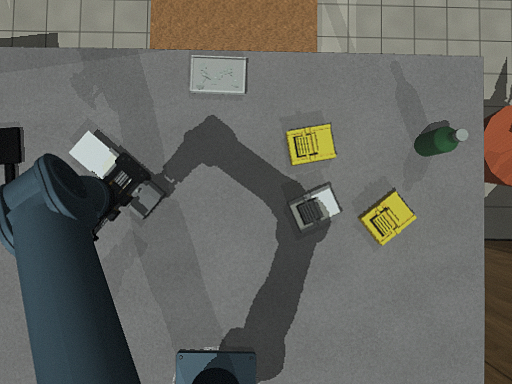

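Run:
```python
from h import *
s=np.load('s5.npy',allow_pickle=True).item()
im=cv2.imread('pics/w5.png')[35:215,200:320]
cv2.imwrite('pics/w5z.png',cv2.resize(im,None,fx=4.0,fy=3.3,interpolation=cv2.INTER_NEAREST))
s1=np.load('s1.npy',allow_pickle=True).item(); d=np.array([np.cos(np.radians(50.2)),np.sin(np.radians(50.2)),0])
a=onz('wrist',[[258,123.5]],37,s)[0]; b=onz('wrist',[[258,214.5]],37,s1)[0]; print('lid rear shift',(a-b)@d)
a=onz('wrist',[[259,103]],48,s)[0]; b=onz('wrist',[[259,200.7]],48,s1)[0]; print('pad rear shift',(a-b)@d)
```

```text
lid rear shift 78.83780699079337
pad rear shift 80.07841161975472
```

View pics/w5z.png

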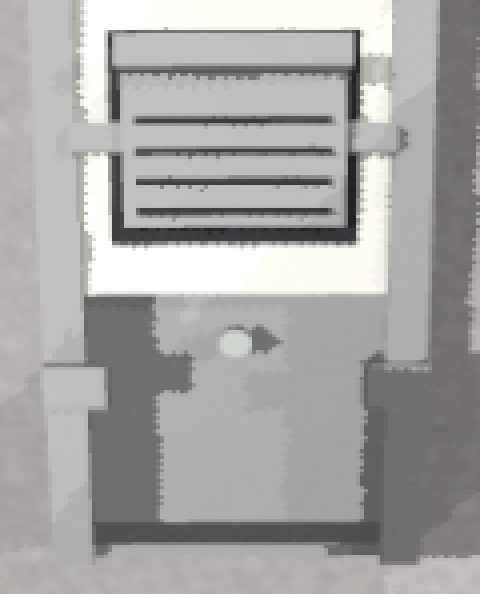

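The lid's rear edge has moved 79-80 mm, the tab is up again, the case interior is exposed, and the short case is unchanged in the top view. Handing in.

```bash
python3 -c "
from rig import env
print(env.finish_job())"
```

```text
the job is handed in; nothing more can be done
None
```

The longer case is open and the job is handed in, at about 7.2 s on the clock. With the fingers closed, I pressed its tab about 6 mm down. I pushed the lid along its rails by the thumb ledge until it hit its stop, then lifted straight off and backed clear.

- **At the stop:** the sideways force rose to 15 N with almost no further travel, and the fingers had gone 91 mm from the pad centre, as expected for a fully open lid.
- **After letting go:** the wrist camera put the lid's shift at 78.8 mm from its rear edge and 80.1 mm from the pad. They differ by 1.3 mm, within the 2 mm calibration. The tab had sprung back up and the tool read under 1 N.
- **Shorter case:** it looked unmoved and shut in the last top view, which I judged by eye without measuring. The arm never went near it below about 220 mm fingertip height.
- **Early disagreement:** the first pad position read from the top view was about 8 mm off the lid-outline estimate. I settled it with the wrist camera before touching anything.

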